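# Jack the table saw's wing flush and hold it

## Robot

A 6-joint arm with a two-finger parallel gripper is mounted at the origin on the work surface. World frame = base frame: x ahead of the robot, y to its left, z up, the work surface at z = 0. Lengths are in mm, angles in rad, forces in N, time in s.
With the tool pointing down it reaches from about 400 to 925 mm from the base axis. Payload 12.5 kg.
Tool frame: the origin (TCP) lies midway between the tips of the shut fingers; the grasp point (between the pads) lies 19 mm behind it (env.tcp_to_grasp is the distance from the TCP to the grasp point, in mm); z points along the fingers, y is the line along which they close (so a half turn about z gives the same grasp; the last joint's range is limited). The gripper opens to 95 mm and grips with 3 to 60 N. Pads are 20 mm wide; open, the fingers measure 119 mm over their backs; the gripper's body (75 mm by 180 mm) begins 59 mm behind the grasp point.
Start: joints at [-1.36, 0.491, 1.559, -0, 1.092, -0.106], TCP at [194.728, -593.909, 214.661] pointing down, gripper open.
Joint ranges: [-3.1, 3.1], [-0.84, 2.19], [0.05, 2.79], [-1.13, 4.28], [0.06, 2.93], [-2.69, 2.69]. Speed limits (rad/s): [2.22, 2.22, 2.79, 3.14, 3.14, 3.14].

## Interface

Orientations are given as [roll, pitch, yaw] about the fixed x, y, z axes, in that order (R = Rz(yaw) Ry(pitch) Rx(roll)).
In Python, from cell import env gives the robot as it stands. The module is installed in compiled form; this text tells all that it offers.
- The arm moves only by the tool step_arm, never from a script. Its argument "plan" is a list that holds one entry, the list of rows, each a list of 5 numbers: the shift along the tool's x, y, z in mm, then the turn about the tool's z in degrees, then the opening, from -1 (shut) to 1 (fully open). A call has 1 to 8 rows; each row is the pose to reach, as a shift and turn from the pose commanded when the call began, along the tool's axes at that moment; what a row does not reach only later rows make up. A row lasts 1/12 s, in which the tool goes at most 41.7 mm and 7.16 degrees, less where a joint would pass 70% of its speed; a pose out of reach is approached as far as the arm can. A call with a gripper value outside its range is refused whole. The fingers move at their own pace and stop on an object; the grip force is fixed at half the most. Time passes only in rows, so rows that repeat a pose let the fingers close. It gives the time, the measured TCP pose, the force, the opening and the grip force at its end, in the units of the state.
- env.state(): the state, without advancing time (a new reading comes with each control period).
- env.read_camera(name): name is "scene" or "side" or "wrist"; returns the picture (384x512x3 uint8, blue, green, red); there is no depth.
- env.get_calibration(name): a dict with "K" (3x3 intrinsics, pixels), "extrinsics" (4x4, takes a point from world to camera coordinates). Camera axes: x right, y up, looking along -z (the intrinsics and any distortion apply to the point x, -y, -z); pixel columns grow to the right and rows downward; lengths in mm; the calibration is good to about 2 mm. A picture is of the moment at which its call begins: read the wrist's pose just before it. get_calibration takes no time and is no camera call; for the wrist camera it gives the pose at the moment of the call.
- env.job_done(): hands the job in; it is judged then, once.
The state is a dict: "t": time; "joints": joint angles; "qvel": joint speeds; "tau": joint torques, N m; "eef_pos": TCP position; "tcp_rot": TCP orientation; "ft_force": force on the tool from outside, world axes, zero at the start; "moment": the same for the moment, N m; "opening": opening from 0.0 (shut) to 1.0 (fully open); "grip_force": force on a finger pad.
Only numpy, scipy, OpenCV 4.12 (cv2) and the standard library are available. Lean on these libraries where they do the work, as an engineer would, in place of code of your own. Each camera call takes 0.05 s, during which the arm holds its last target. There are 200 camera calls.

## Task

The hinged wing of the table saw has sagged. Stand the red ratchet jack on the bench with its saddle under the lift pad of the yellow bracket on the wing's outer edge, then pump the jack's handle until the wing has come all the way up flush with the saw table, against its stop. Let only the jack lift the wing, leave the other things on the bench alone, and finish with your hand still pressing the handle down firmly, holding the wing flush so that a colleague can tighten the braces: the ratchet alone would let it drop back to the last notch.

Things in the scene. Friction and masses are not known exactly. Their poses are not given: they have to be found in the camera images.
- jack: Red ratchet jack, loose, 0.93 kg. Origin: underside of its base, below the column; x points to the toe and saddle, z up. Base plate 8 mm thick, 90 mm wide, from 160 mm behind the origin (handle side) to 95 mm ahead. Column x -34 to +20 mm, 44 mm wide; the handle is hinged 63 mm behind the origin, 104 mm high. Carry it upright by its cap, just off the bench, or slide it.
- jack_cap (a point): Middle of the 44 x 44 mm square cap on top of the jack's column, 207 mm above the underside of the base (cap from 188 to 226 mm). Grip it here from above, fingers on the flat sides that face the jack's y (44 mm apart).
- saddle (a point): Centre of the top of the jack's round black rubber saddle, 38 mm across, on a toe 72 mm ahead (jack's +x) of the column's middle. 67.5 mm above the bench at the start; it rises straight up as the handle is pumped.
- pad (a point): Lowest point of the rubber lift pad, a dome of 12 mm radius under the yellow bracket, 205 mm from the wing's hinge, 35 mm inside the wing's outer edge. 92 mm above the bench while the wing hangs, 120 mm when flush; it moves outward about 4 mm on the way. The bracket, 50 mm long, is clamped somewhere along that edge.
- pad_mark (a point): Black ring with a yellow centre on top of the yellow bracket, on the wing's top face, right above the lift pad.
- saw: Table saw standing beside the bench, fixed. Origin at bench height below the middle of the wing's hinge; x runs along the hinge, y points from the hinge over the saw table, so the wing points to -y. The saw table's top is 165 mm above the bench.
- wing (a joint): Angle of the wing in rad: 0 = sagging on its lower stop (start), 0.14 = flush with the saw table, at a firm stop. A grey leaf 440 mm along the hinge, 240 mm out, 30 mm thick, 1.5 to 3 kg; it drops when nothing holds it. Sagging, its outer edge is 101 mm (underside) to 131 mm (top) above the bench; flush, 135 to 165 mm.
- handle (a joint): Angle of the pump handle in rad: 0 = up, sloping 0.48 rad upward to its end (a spring returns it there), growing to 0.78 = fully down. A full stroke lifts the saddle 25 mm; the second notch clicks in only past about 0.72. Let it up below 0.05 before the next stroke. Pressing the grip takes about 3 N without load, 4 to 8 N with the wing on. Flush comes in the third full stroke, at 0.4 to 0.5.
- ram (a joint): Rise of the saddle in m, 0 at the start, about 0.053 when the wing is flush. Between strokes a pawl holds it at whole notches, 10 mm apart, so a full stroke gains two notches; it meets the pad at about 0.025. Flush lies between the notches at 0.050 and 0.060.
- handle_grip (a point): Middle of the top face of the handle's black grip, 230 mm from the handle's hinge, behind the column in line with the jack's x. The grip is 110 mm long, 28 mm wide, 20 mm thick. About 219 mm above the bench with the handle up, 45 mm with it fully down. Press it from above, or pinch it across its width.
- push_stick: Red push stick, 320 mm long, 10 mm thick, lying on the bench; a bystander to be left alone.
- mallet: Wooden mallet, 260 mm long, lying on the bench; a bystander to be left alone.
- glue: White glue bottle with orange cap, 52 mm across, 130 mm high, standing on the bench; a bystander to be left alone.
- arbor_wrench: Steel arbor wrench, 190 mm long, lying on the bench; a bystander to be left alone.
- square: Combination square: steel blade with a blue head, 200 mm long, lying on the bench; a bystander to be left alone.
- sanding_block: Cork sanding block, 110 x 65 x 38 mm, lying on the bench; a bystander to be left alone.
- wax_tin: Brass-coloured wax tin, 84 mm across, 55 mm high on the bench; a bystander to be left alone.
- offcut: Wooden offcut, 160 x 55 x 28 mm, lying on the bench; a bystander to be left alone.

How it is judged:
By the outcome, as a careful person would: the job done as asked, in the order asked, and still so for the second after the job is handed in, while the arm keeps its last pose, push and grip.
It also fails if it takes over 72 s, if anything falls off the work surface, if the arm or the gripper's body presses on something with over 40 N, if the wrist force passes 120 N, or if a joint passes its speed limit or range.

## Working session

There is one attempt and no reset: what is moved stays moved. The work goes in short steps, Python scripts to look and compute and a tool call to move; the robot and the scene stay as the last step left them, time stands still between calls to the robot, and variables do not carry over. Pictures are saved under pics/ and viewed, at most 10 in all, crops included, and the job is handed in when it is done.

Besides the shell and the picture viewer there is one more tool, called after "Request:" by a JSON object that holds its "fn" and its "kwargs", one argument or row to a line. step_arm: Moves the arm, as the interface text tells. Its arguments: {"type":"object","properties":{"plan":{"type":"array"}},"required":["plan"]}

```bash
mkdir -p pics; cat > h.py <<'E'
import numpy as np, cv2
from cell import env
def grab(n,f):
    im=env.read_camera(n); cv2.imwrite('pics/'+f+'.png',im); return im
def ray(n,u,v,cal=None):
    c=cal or env.get_calibration(n); K=np.array(c['K']);E=np.array(c['extrinsics'])
    d=np.linalg.inv(K)@[u,v,1]; d=np.array([d[0],-d[1],-d[2]])
    R=E[:3,:3]; return -R.T@E[:3,3], R.T@d
def onz(n,u,v,z,cal=None):
    o,d=ray(n,u,v,cal); return o+d*(z-o[2])/d[2]
def proj(n,p,cal=None):
    c=cal or env.get_calibration(n); K=np.array(c['K']);E=np.array(c['extrinsics'])
    q=E[:3,:3]@np.array(p)+E[:3,3]; q=K@[q[0],-q[1],-q[2]]; return q[:2]/q[2]
def two(r1,r2):
    (a,d),(b,e)=r1,r2; s,t=np.linalg.lstsq(np.c_[d,-e],b-a,rcond=None)[0]
    p,q=a+s*d,b+t*e; return (p+q)/2,np.linalg.norm(p-q)
E
python3 - <<'E'
from h import *
a=grab('scene','s1');b=grab('side','d1')
print(env.get_calibration('scene'),env.get_calibration('side'),env.state())
E
```

```text
{'K': array([[360.52504248,   0.        , 257.21727497],
       [  0.        , 360.52504248, 187.42421682],
       [  0.        ,   0.        ,   1.        ]]), 'extrinsics': array([[ 8.59227023e-01,  5.11582119e-01, -3.55780336e-03,
        -3.49570392e+02],
       [-4.44488857e-01,  7.49947687e-01,  4.89906239e-01,
         2.44055689e+02],
       [ 2.53295439e-01, -4.19359276e-01,  8.71767870e-01,
        -1.52264544e+03],
       [ 0.00000000e+00,  0.00000000e+00,  0.00000000e+00,
         1.00000000e+00]])} {'K': array([[431.2536542 ,   0.        , 258.70735614],
       [  0.        , 431.2536542 , 184.85970142],
       [  0.        ,   0.        ,   1.        ]]), 'extrinsics': array([[-7.96886863e-01, -6.04109260e-01, -4.82999789e-03,
         3.23235579e+02],
       [ 3.98508747e-01, -5.31652336e-01,  7.47353044e-01,
        -3.70072518e+02],
       [-4.54050774e-01,  5.93631027e-01,  6.64409587e-01,
        -1.15219607e+03],
       [ 0.00000000e+00,  0.00000000e+00,  0.00000000e+00,
         1.00000000e+00]])} {'t': 0.1, 'joints': array([-1.35962071e+00,  4.91471751e-01,  1.55940805e+00, -1.75076708e-05,
        1.09168789e+00, -1.05601100e-01]), 'qvel': array([ 0.00096505, -0.00254365, -0.00161559,  0.00029919,  0.00123237,
        0.00025926]), 'tau': array([ 2.71219636e-03, -6.13620543e+01, -2.58604538e+01,  6.93993713e-02,
        4.70392301e-02, -4.24990969e-05]), 'eef_pos': array([ 194.66087508, -593.67878571,  214.13055422]), 'tcp_rot': array([-3.14062141e+00, -8.73319895e-05,  3.16784754e-01]), 'ft_force': array([ 0.35146265, -0.26786073,  0.34090172]), 'moment': array([-0.00813164,  0.04762933, -0.00201591]), 'grip_force': 0.0, 'opening': 0.9976194335724341}
```

```bash
ls .
```

```text
h.py
pics
```

View pics/s1.png

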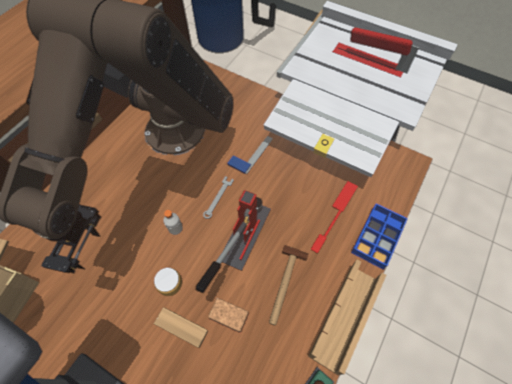

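View pics/d1.png

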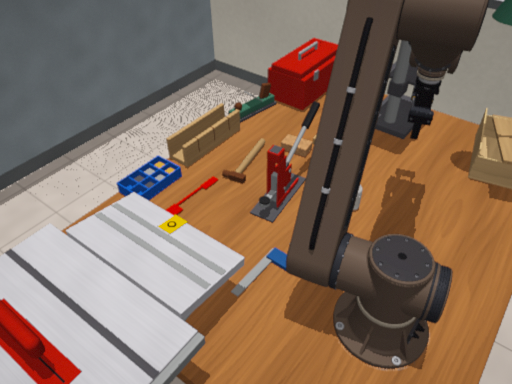

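The scene view shows the jack around (245,220), with its handle running toward (208,278), and the bracket mark at (325,143). In the side view the jack is at (275,185) and the mark at (172,225). Next I'll enlarge these areas to pick exact points.

```bash
python3 - <<'E'
from h import *
a=cv2.imread('pics/s1.png');b=cv2.imread('pics/d1.png')
c1=cv2.resize(a[180:300,190:290],None,fx=4,fy=4,interpolation=2)
c2=cv2.resize(b[95:225,245:330],None,fx=4,fy=4,interpolation=2)
m=np.zeros((520,760,3),np.uint8); m[:480,:400]=c1; m[:520,410:750]=c2; cv2.imwrite('pics/m1.png',m)
def cent(im,lo,hi,box):
    h=cv2.cvtColor(im,cv2.COLOR_BGR2HSV); k=cv2.inRange(h,lo,hi); x0,y0,x1,y1=box
    z=np.zeros_like(k); z[y0:y1,x0:x1]=k[y0:y1,x0:x1]; ys,xs=np.nonzero(z); return z,xs.mean(),ys.mean(),len(xs)
for n,im,box in(('scene',a,(300,125,350,160)),('side',b,(150,205,195,245))):
    z,x,y,l=cent(im,(22,150,120),(35,255,255),box); print(n,x,y,l,cv2.minAreaRect(cv2.findNonZero(z)))
    # dark ring inside bracket
    x0,y0,x1,y1=cv2.boundingRect(z)[0:2]+tuple(np.add(cv2.boundingRect(z)[:2],cv2.boundingRect(z)[2:]))
    z2,x,y,l=cent(im,(0,0,0),(179,255,90),(x0+3,y0+3,x1-3,y1-3)); print('ring',x,y,l)
    if n=='scene': p=(x,y)
    else: print(two(ray('scene',*p),ray('side',x,y)))
# wing corner pixels on scene
g=cv2.cvtColor(a,cv2.COLOR_BGR2GRAY)
for z,uv in((131,(265,126)),(131,(362,170)),(131,(378,165)),(165,(284,82)),(165,(399,123))): print(uv,onz('scene',*uv,z))
E
```

```text
scene 316.5 146.0 2 ((316.5, 146.0), (2.2360680103302, 0.0), 116.56504821777344)
ring nan nan 0
side 172.76953125 223.546875 256 ((172.84616088867188, 223.26922607421875), (12.480754852294922, 26.07090950012207), 56.3099365234375)
ring 168.0 225.0 1
 ** On entry to DLASCL parameter number  4 had an illegal value
 ** On entry to DLASCL parameter number  4 had an illegal value
 ** On entry to DLASCL parameter number  4 had an illegal value
 ** On entry to DLASCL parameter number  4 had an illegal value
 ** On entry to DLASCL parameter number  5 had an illegal value
 ** On entry to DLASCL parameter number  4 had an illegal value<stdin>:8: RuntimeWarning: Mean of empty slice.
  ret = ret.dtype.type(ret / rcount)
Traceback (most recent call last):
  File "h.py", line 15, in two
    (a,d),(b,e)=r1,r2; s,t=np.linalg.lstsq(np.c_[d,-e],b-a,rcond=None)[0]
                           ~~~~~~~~~~~~~~~^^^^^^^^^^^^^^^^^^^^^^^^^^^^
numpy.linalg.LinAlgError: SVD did not converge in Linear Least Squares
```

View pics/m1.png

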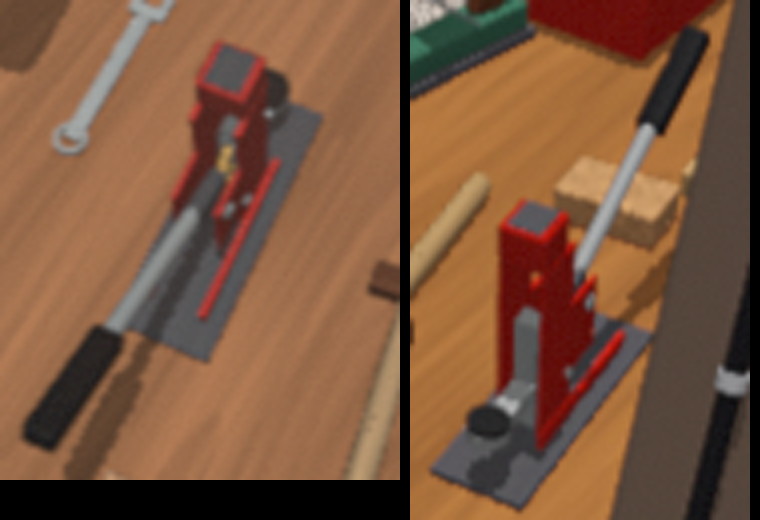

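The crops show the cap's grey top at about (248.2,197.2) in scene and (276.5,149.3) in side. The saddle is at side (264.2,200), and the toe corners are at side (250.5,212.5) and (272.5,222). Now computing positions.

```bash
python3 - <<'E'
from h import *
np.set_printoptions(precision=1,suppress=True)
a=cv2.imread('pics/s1.png');b=cv2.imread('pics/d1.png')
def comp(im,lo,hi,box):
    h=cv2.cvtColor(im,cv2.COLOR_BGR2HSV); k=cv2.inRange(h,lo,hi); x0,y0,x1,y1=box
    z=np.zeros_like(k); z[y0:y1,x0:x1]=k[y0:y1,x0:x1]; return z
pm={}
for n,im,box in(('scene',a,(300,125,350,160)),('side',b,(150,205,195,245))):
    z=comp(im,(20,100,100),(40,255,255),box); print(n,cv2.countNonZero(z),cv2.minAreaRect(cv2.findNonZero(z)))
    hull=cv2.convexHull(cv2.findNonZero(z)); m=np.zeros_like(z); cv2.fillConvexPoly(m,hull,255)
    v=im.max(2).astype(float); w=np.where((m>0)&(z==0),1.,0); ys,xs=np.nonzero(w)
    d=cv2.moments(hull); print('hull c',d['m10']/d['m00'],d['m01']/d['m00'],'dark',xs.mean(),ys.mean(),len(xs)); pm[n]=(d['m10']/d['m00'],d['m01']/d['m00'])
print('pad mark two',two(ray('scene',*pm['scene']),ray('side',*pm['side'])),onz('scene',*pm['scene'],138),onz('side',*pm['side'],138))
print('cap two',two(ray('scene',248.25,197.2),ray('side',276.5,149.3)),onz('scene',248.25,197.2,226),onz('side',276.5,149.3,226))
for n,u,v,z in(('side',250.5,212.5,8),('side',272.5,222,8),('side',305.5,179.5,8),('scene',242,270,8),('scene',270,208.75,8),('side',264.2,200,67),('scene',207,277,219),('scene',265,126,131),('scene',362,170,131),('scene',284,82,165),('scene',399,123,165)):print(n,u,v,onz(n,u,v,z))
cv2.imwrite('pics/m2.png',np.hstack([cv2.resize(a[70:180,250:430],(540,330),interpolation=2)]))
E
```

```text
scene 241 ((322.9335021972656, 144.69496154785156), (12.59751033782959, 20.38629150390625), 28.300758361816406)
hull c 323.0745341614907 144.8495514147688 dark 322.6333333333333 147.0 30
side 288 ((172.6538543701172, 223.7307586669922), (13.035454750061035, 26.9029598236084), 56.3099365234375)
hull c 172.7397504456328 223.72549019607843 dark 173.625 224.29166666666666 24
pad mark two (array([599.5, 151.6, 132.5]), np.float64(3.4811068041010613)) [599.3 146.2 138. ] [597.  155.4 138. ]
cap two (array([ 500.9, -215.7,  224.7]), np.float64(5.491014733074651)) [ 503.5 -214.7  226. ] [ 497.6 -215.7  226. ]
side 250.5 212.5 [ 527.1 -114.5    8. ]
side 272.5 222 [ 442.  -123.3    8. ]
side 305.5 179.5 [ 470.4 -369.2    8. ]
scene 242 270 [ 565.8 -367.4    8. ]
scene 270 208.75 [ 533.  -119.7    8. ]
side 264.2 200 [ 489.8 -141.4   67. ]
scene 207 277 [ 533.4 -481.8  219. ]
scene 265 126 [370.9 118.8 131. ]
scene 362 170 [762.8 122.7 131. ]
scene 284 82 [338.  324.4 165. ]
scene 399 123 [801.4 357.7 165. ]
```

View pics/m2.png

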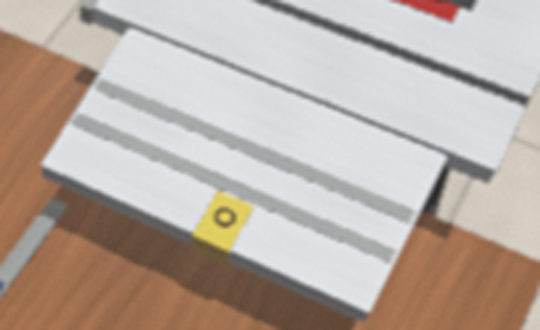

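The top face of the wing has outer corners at scene (264,126) and (373.3,174) and hinge corners at (292.7,80) and (399,122.7). The ring is at (325,142.3).

```bash
python3 - <<'E'
from h import *
np.set_printoptions(precision=1,suppress=True)
P=lambda n,u,v,z:onz(n,u,v,z)
A,B=P('scene',264,126,131),P('scene',373.3,174,131);C,D=P('scene',292.7,80,165),P('scene',399,122.7,165)
print(A,B,C,D,np.linalg.norm(A-B),np.linalg.norm(C-D)); print('edge ang',np.degrees(np.arctan2(*(B-A)[1::-1])),np.degrees(np.arctan2(*(D-C)[1::-1])))
for z in(136,139):print(z,P('scene',325,142.3,z),P('side',172.3,224.3,z))
print(two(ray('scene',325,142.3),ray('side',172.3,224.3)))
print('stick',P('scene',318,247,10),P('scene',350,186,10),P('side',170,213,10),P('side',215,180,10))
print('square',P('scene',232,162,10),P('scene',268,142,10),'wrench',P('scene',207,215,5),P('scene',230,180,5),'mallet',P('scene',295,253,20),P('scene',275,320,20),'glue',P('scene',170,215,130))
b=cv2.imread('pics/d1.png'); cv2.imwrite('pics/m3.png',cv2.resize(b[185:305,60:260],(800,480),interpolation=2))
E
```

```text
[367.7 116.9 131. ] [803.1 127.5 131. ] [362.5 351.6 165. ] [800.9 359.  165. ] 435.54015529633915 438.4527394032879
edge ang 1.394666444455439 0.9752883989453104
136 [600.  161.6 136. ] [597.9 156.6 136. ]
139 [600.5 159.4 139. ] [595.5 158.4 139. ]
(array([598.7, 158.6, 137.8]), np.float64(4.421710051656336))
stick [ 750.6 -163.7   10. ] [747.9 118.6  10. ] [741.1  51.6  10. ] [ 732.3 -166.5   10. ]
square [301.7 -18.7  10. ] [375.6 138.8  10. ] wrench [ 346.3 -258.3    5. ] [337.9 -90.1   5. ] mallet [ 692.8 -227.3   20. ] [ 741.  -452.3   20. ] glue [ 288.3 -360.4  130. ]
```

View pics/m3.png

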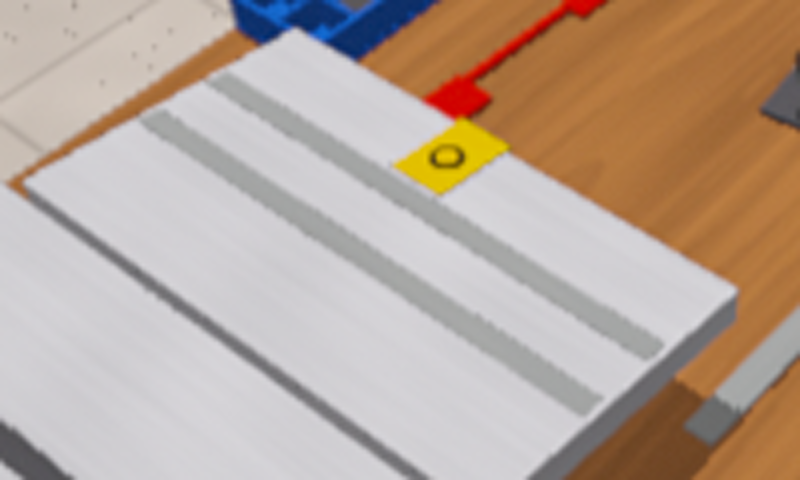

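Request:
{"fn": "step_arm", "kwargs": {
  "plan": [
    [[0, 0, -40, -7, 1], [10, 0, -80, -14, 1], [40, 0, -95, -21, 1], [75, 0, -95, -28, 1], [110, 0, -95, -35, 1], [145, 0, -95, -42, 1], [145, 0, -95, -49, 1], [145, 0, -95, -56, 1]]
  ]
}}

```text
t: 0.77
eef_pos: [334.4, -547.7, 309.2]
tcp_rot: [-3.141, -0.001, 1.303]
ft_force: [0.2, 0.6, -0.8]
opening: 0.998
grip_force: 0.0
```

The ring is at side (171.8,224.2), which gives a mark at about (598.7,158,138). The wing edge runs 1.2° from world x. Next is moving over the cap.

Request:
{"fn": "step_arm", "kwargs": {
  "plan": [
    [[40, 8, 0, -5, 1], [80, 16, 0, -10, 1], [120, 24, 0, -16, 1], [160, 32, 0, -20, 1], [200, 40, 0, -23, 1], [240, 48, 0, -23, 1], [280, 56, 0, -23, 1], [320, 64, 0, -23, 1]]
  ]
}}

```text
t: 1.43
eef_pos: [481.9, -256.4, 309.5]
tcp_rot: [-3.141, -0.0, 1.695]
ft_force: [2.2, -0.4, -0.5]
opening: 1.003
grip_force: 0.0
```

Request:
{"fn": "step_arm", "kwargs": {
  "plan": [
    [[36, 25, 0, 0, 1], [36, 25, 0, 0, 1], [36, 25, 0, 0, 1]]
  ]
}}

```text
t: 1.68
eef_pos: [502.5, -217.6, 309.5]
tcp_rot: [-3.141, -0.0, 1.699]
ft_force: [0.9, 0.1, 0.3]
opening: 1.004
grip_force: 0.0
```

```bash
python3 - <<'E'
from h import *
s=env.state();c=env.get_calibration('wrist');w=grab('wrist','w1')
np.set_printoptions(precision=2,suppress=True);print(s['t'],s['eef_pos'],s['tcp_rot']);print(proj('wrist',(500.9,-215.7,226),c))
np.save('w1.npy',c,allow_pickle=True)
E
```

```text
1.6833 [ 502.48 -217.59  309.46] [-3.14 -0.    1.7 ]
[259.26 193.11]
```

View pics/w1.png

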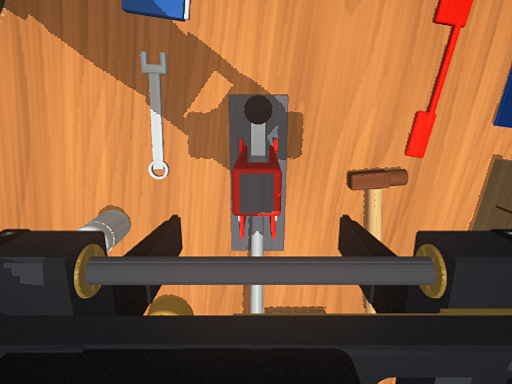

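The wrist view shows the cap at (258,191), close to the predicted (259,193), with the saddle at (258,109) and the base front edge spanning (231,95)–(288,95). The jack is aligned with the tool.

```bash
python3 - <<'E'
from h import *
c=np.load('w1.npy',allow_pickle=True).item();np.set_printoptions(precision=1,suppress=True)
for k,u,v,z in(('cap',257.5,191,226),('sad',258.3,109,67.5),('fl',230.5,95,8),('fr',288,95,8),('rl',232,249,8),('rr',284,249,8)):print(k,onz('wrist',u,v,z,c))
E
```

```text
cap [ 499.1 -214.   226. ]
sad [ 490.  -143.9   67.5]
fl [ 445.8 -128.6    8. ]
fr [ 531.  -117.5    8. ]
rl [ 474.5 -377.3    8. ]
rr [ 562.4 -365.9    8. ]
```

Request:
{"fn": "step_arm", "kwargs": {
  "plan": [
    [[2, 2, 40, 0, 1], [2, 2, 80, 0, 1], [2, 2, 119, 0, 1], [2, 2, 120, 0, 1], [2, 2, 120, 0, 0.2], [2, 2, 120, 0, -0.5], [2, 2, 120, 0, -0.5], [2, 2, 120, 0, -0.5]]
  ]
}}

```text
t: 2.4
eef_pos: [504.1, -218.0, 191.7]
tcp_rot: [3.139, 0.002, 1.695]
ft_force: [0.9, 0.3, -0.3]
opening: 0.781
grip_force: 0.0
```

Request:
{"fn": "step_arm", "kwargs": {
  "plan": [
    [[3, -4, 0, 0, 0.2], [3, -4, 0, 0, -0.3], [3, -4, 0, 0, -1], [3, -4, 0, 0, -1], [3, -4, 0, 0, -1], [3, -4, 0, 0, -1], [3, -4, 0, 0, -1], [3, -4, 0, 0, -1]]
  ]
}}

```text
t: 3.07
eef_pos: [499.2, -214.8, 189.9]
tcp_rot: [3.142, 0.0, 1.696]
ft_force: [-1.6, 0.6, 5.7]
opening: 0.459
grip_force: 30.0
```

Request:
{"fn": "step_arm", "kwargs": {
  "plan": [
    [[0, 0, -4, 0, -1], [0, 0, -8, 0, -1], [8, 4, -8, 0, -1], [24, 11, -8, 1, -1], [48, 23, -8, 2, -1], [72, 34, -8, 3, -1], [96, 46, -8, 4, -1], [120, 57, -8, 5, -1]]
  ]
}}

```text
t: 3.73
eef_pos: [541.0, -86.7, 197.1]
tcp_rot: [-3.141, -0.001, 1.607]
ft_force: [0.3, -1.3, -8.9]
opening: 0.461
grip_force: 30.0
```

Request:
{"fn": "step_arm", "kwargs": {
  "plan": [
    [[26, 10, 0, 1, -1], [52, 20, 0, 1, -1], [78, 30, 0, 1, -1], [104, 40, 0, 1, -1], [124, 48, 0, 1, -1], [136, 53, 0, 1, -1], [140, 55, 0, 1, -1], [140, 55, 0, 1, -1]]
  ]
}}

```text
t: 4.4
eef_pos: [590.5, 54.3, 197.1]
tcp_rot: [-3.141, -0.0, 1.592]
ft_force: [0.8, -0.7, -9.9]
opening: 0.461
grip_force: 30.0
```

```bash
python3 - <<'E'
from h import *
s=env.state();np.set_printoptions(precision=3,suppress=True)
c=env.get_calibration('wrist');w=grab('wrist','w2');np.save('w2.npy',c,allow_pickle=True)
grab('side','d2');grab('scene','s2')
print(s['t'],s['eef_pos'],s['tcp_rot'],s['ft_force'],s['opening'])
E
```

```text
4.4 [590.514  54.269 197.138] [-3.141 -0.     1.592] [ 0.837 -0.673 -9.896] 0.4610632131442784
```

View pics/w2.png

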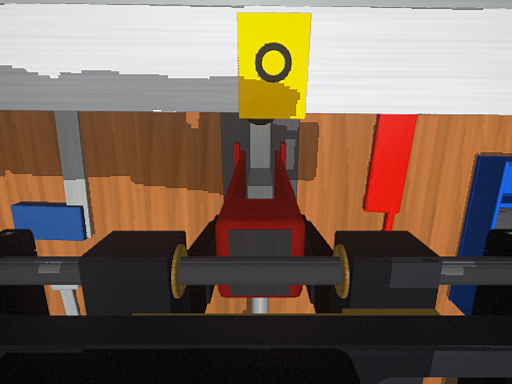

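The wrist view shows the ring at (273.5,62) and the wing edge from about (0,108) to (512,115). The saddle is just under the edge at about (260,121). I'll measure the ring from here.

```bash
python3 - <<'E'
from h import *
c=np.load('w2.npy',allow_pickle=True).item();np.set_printoptions(precision=1,suppress=True)
w=cv2.imread('pics/w2.png');r=w[40:85,250:298].max(2)<90
n,l,st,ce=cv2.connectedComponentsWithStats(r.astype(np.uint8));i=1+st[1:,4].argmax();u,v=ce[i]+[250,40];print(u,v,st[i])
print('ring',onz('wrist',u,v,138,c))
g=cv2.cvtColor(w,cv2.COLOR_BGR2GRAY).astype(int)
for x in(20,40,150,200,340,360,430,490):
    col=w[80:140,x].astype(int); e=np.argmax(np.abs(np.diff(col[:,0])));print(x,80+e,onz('wrist',x,80.5+e,131,c)[:2],end=' ')
print('cap',onz('wrist',260,255,226+8-0.,c),'sad',onz('wrist',260,120,75,c))
from itertools import combinations
d=cv2.imread('pics/d2.png');cv2.imwrite('pics/m4.png',cv2.resize(d[100:280,120:320],(800,600)))
E
```

```text
272.8529886914378 61.93214862681745 [  6   3  35  39 619]
ring [596.6 159.1 138. ]
20 109 [406.3 122.4] 40 109 [421.4 122.7] 150 111 [504.8 123.1] 200 111 [542.7 124. ] 340 112 [649.  125.6] 360 113 [664.3 125.2] 430 113 [717.5 126.4] 490 114 [763.2 126.7] cap [589.8  57.4 234. ] sad [588.4 117.4  75. ]
```

View pics/m4.png

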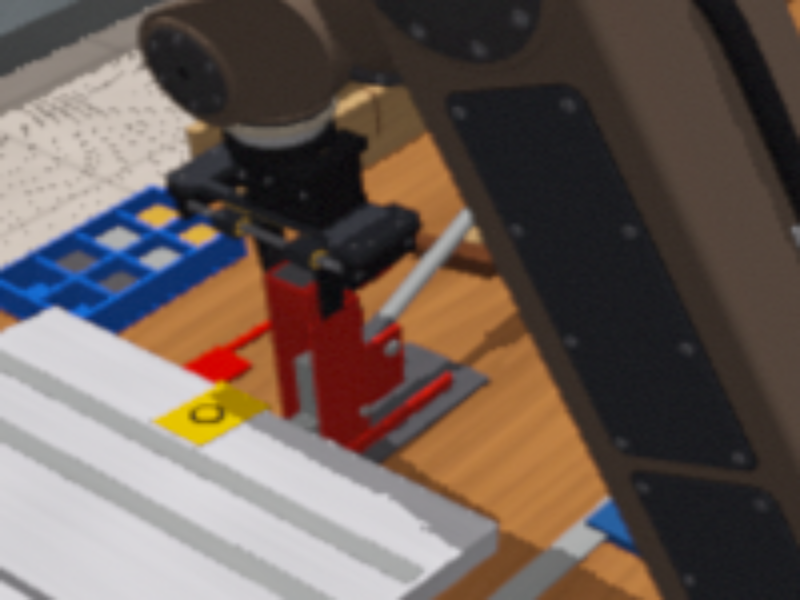

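The ring and edge measurements agree: the pad is at x≈597.5, and y goes from 165 sagging to 161 flush. Moving the last stretch and setting the jack down.

Request:
{"fn": "step_arm", "kwargs": {
  "plan": [
    [[10, 3, 0, 0, -1], [22, 6, 0, 0, -1], [32, 8, 0, 0, -1], [37, 9, 0, 0, -1], [37, 9, 0, 0, -1], [37, 9, 4, 0, -1], [37, 9, 7, 0, -1], [37, 9, 8, 0, -1]]
  ]
}}

```text
t: 5.22
eef_pos: [599.7, 91.2, 191.1]
tcp_rot: [3.138, -0.001, 1.591]
ft_force: [0.7, 7.6, 6.2]
opening: 0.458
grip_force: 30.0
```

Request:
{"fn": "step_arm", "kwargs": {
  "plan": [
    [[0, 0, 0, 0, 0.2], [0, 0, 0, 0, 0.5], [0, 0, 0, 0, 0.5], [0, 0, 0, 0, 0.5], [0, 0, 0, 0, 0.5], [0, 0, -40, 0, 0.5], [0, 0, -80, 0, 0.5], [0, 0, -120, 0, 0.5]]
  ]
}}

```text
t: 5.88
eef_pos: [598.4, 90.3, 311.0]
tcp_rot: [-3.14, 0.0, 1.591]
ft_force: [-0.2, 0.2, -0.9]
opening: 0.749
grip_force: 0.0
```

Request:
{"fn": "step_arm", "kwargs": {
  "plan": [
    [[-40, 0, 0, 0, 0], [-80, 0, 0, 0, -1], [-120, 0, 0, 0, -1], [-120, 0, 0, 0, -1]]
  ]
}}

```text
t: 6.22
eef_pos: [601.2, -35.2, 309.7]
tcp_rot: [3.141, 0.002, 1.587]
ft_force: [0.7, -0.2, -0.1]
opening: 0.527
grip_force: 0.0
```

```bash
python3 - <<'E'
from h import *
s=env.state();np.set_printoptions(precision=3,suppress=True)
c=env.get_calibration('wrist');w=grab('wrist','w3');np.save('w3.npy',c,allow_pickle=True)
grab('side','d3');grab('scene','s3')
print(s['t'],s['eef_pos'],s['tcp_rot'],s['ft_force'],s['opening'])
E
```

```text
6.2167 [601.16  -35.169 309.702] [3.141 0.002 1.587] [ 0.683 -0.184 -0.131] 0.5270790764781251
```

View pics/w3.png

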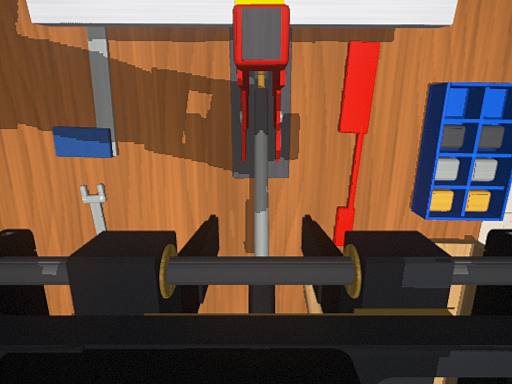

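```bash
python3 - <<'E'
from h import *
c=np.load('w3.npy',allow_pickle=True).item();np.set_printoptions(precision=1,suppress=True)
for k,u,v,z in(('cap',261.5,34,226),('rl',233,178,8),('rr',289,177.5,8),('hand',260.8,140,114),('hand',262,250,172)):print(k,onz('wrist',u,v,z,c))
a=cv2.imread('pics/s3.png')
cv2.imwrite('pics/m5.png',np.hstack([cv2.resize(a[100:250,210:360],(600,600)),]))
E
```

```text
cap [599.5  93.  226. ]
rl [558.  -67.8   8. ]
rr [647.7 -65.5   8. ]
hand [601.    2.6 114. ]
hand [ 604.2 -113.5  172. ]
```

View pics/m5.png

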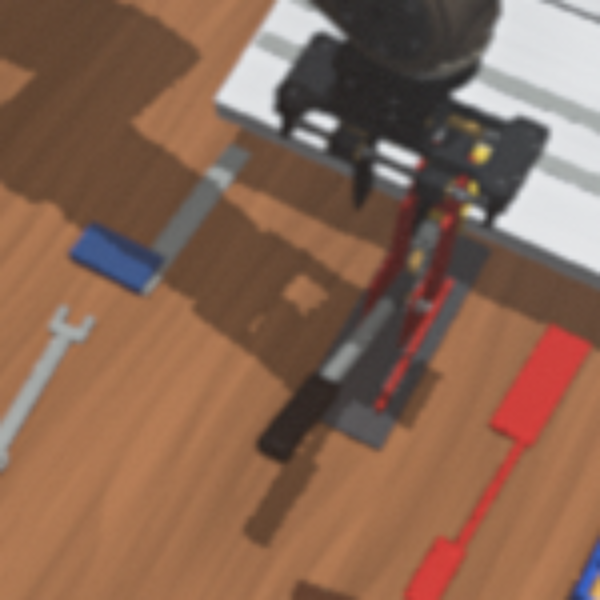

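The jack stands square: its origin is about (599.6,92.5), which puts the saddle at about (598,164.5). The scene crop shows the handle free and the bystanders clear. Now to bring the shut fingers over the grip.

Request:
{"fn": "step_arm", "kwargs": {
  "plan": [
    [[-40, 1, 0, 0, -1], [-80, 2, 10, 0, -1], [-115, 2, 30, 0, -1], [-135, 2, 50, 0, -1], [-140, 2, 70, 0, -1], [-140, 2, 76, 0, -1], [-140, 2, 76, 0, -1]]
  ]
}}

```text
t: 6.95
eef_pos: [605.7, -168.2, 232.2]
tcp_rot: [-3.139, -0.001, 1.592]
ft_force: [0.3, 1.1, 0.4]
opening: 0.004
grip_force: 0.0
```

Request:
{"fn": "step_arm", "kwargs": {
  "plan": [
    [[0, 0, 15, 0, -1], [-11, 0, 37, 0, -1], [-19, 0, 58, 0, -1], [-25, 0, 81, 0, -1], [-29, 0, 103, 0, -1], [-31, 0, 126, 0, -1], [-30, 0, 149, 0, -1], [-28, 0, 165, 0, -1]]
  ]
}}

```text
t: 7.62
eef_pos: [607.9, -196.0, 69.0]
tcp_rot: [3.139, 0.001, 1.593]
ft_force: [0.7, -0.0, 5.0]
opening: 0.004
grip_force: 2.3
```

Contact is good at about 5 N. Finishing the stroke to θ≈0.76.

Request:
{"fn": "step_arm", "kwargs": {
  "plan": [
    [[1, 0, 10, 0, -1], [2, 0, 17, 0, -1], [3, 0, 20, 0, -1], [3, 0, 20, 0, -1]]
  ]
}}

```text
t: 7.95
eef_pos: [607.2, -193.9, 49.2]
tcp_rot: [3.141, 0.0, 1.592]
ft_force: [0.9, 1.4, 4.4]
opening: 0.007
grip_force: 1.7
```

Request:
{"fn": "step_arm", "kwargs": {
  "plan": [
    [[-3, 0, -20, 0, -1], [-6, 0, -42, 0, -1], [-6, 0, -65, 0, -1], [-4, 0, -88, 0, -1], [0, 0, -111, 0, -1], [7, 0, -134, 0, -1], [15, 0, -156, 0, -1], [25, 0, -180, 0, -1]]
  ]
}}

```text
t: 8.62
eef_pos: [605.6, -169.3, 230.5]
tcp_rot: [3.141, 0.0, 1.59]
ft_force: [0.6, 0.1, 0.1]
opening: 0.004
grip_force: 0.0
```

Request:
{"fn": "step_arm", "kwargs": {
  "plan": [
    [[0, 0, -6, 0, -1], [0, 0, -6, 0, -1], [0, 0, -6, 0, -1]]
  ]
}}

```text
t: 8.87
eef_pos: [605.7, -169.6, 234.4]
tcp_rot: [-3.142, 0.0, 1.591]
ft_force: [0.3, 0.0, -0.2]
opening: 0.003
grip_force: 0.0
```

```bash
python3 - <<'E'
from h import *
grab('side','d4');grab('scene','s4');c=env.get_calibration('wrist');np.save('w4.npy',c,allow_pickle=True);w=grab('wrist','w4')
s=env.state();print(s['t'],s['eef_pos'],s['ft_force'])
d=cv2.imread('pics/d4.png');a=cv2.imread('pics/s4.png')
cv2.imwrite('pics/m6.png',np.hstack([cv2.resize(d[110:260,140:340],(400,300)),cv2.resize(w,(400,300))]))
E
```

```text
9.0167 [ 605.52383222 -169.74031402  233.18287526] [ 0.23327407 -0.42082552 -0.60932172]
```

View pics/m6.png

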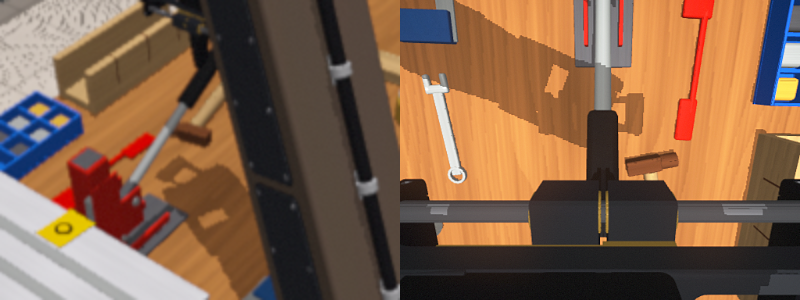

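That crop shows the handle fully back up, the jack in place and the bracket over the toe. It was also my 11th viewed picture, one over the limit of 10, so I'll work from numbers only from here. Second stroke:

Request:
{"fn": "step_arm", "kwargs": {
  "plan": [
    [[0, 0, 15, 0, -1], [-11, 0, 37, 0, -1], [-19, 0, 58, 0, -1], [-25, 0, 81, 0, -1], [-29, 0, 103, 0, -1], [-31, 0, 126, 0, -1], [-30, 0, 149, 0, -1], [-28, 0, 165, 0, -1]]
  ]
}}

```text
t: 9.68
eef_pos: [606.4, -197.8, 67.5]
tcp_rot: [-3.141, -0.0, 1.59]
ft_force: [1.6, 1.1, 7.0]
opening: 0.004
grip_force: 3.2
```

Request:
{"fn": "step_arm", "kwargs": {
  "plan": [
    [[1, 0, 10, 0, -1], [2, 0, 17, 0, -1], [3, 0, 21, 0, -1], [3, 0, 21, 0, -1], [3, 0, 21, 0, -1]]
  ]
}}

```text
t: 10.1
eef_pos: [606.2, -194.5, 48.1]
tcp_rot: [-3.141, -0.0, 1.591]
ft_force: [-1.1, 0.9, 5.7]
opening: 0.003
grip_force: 2.4
```

Request:
{"fn": "step_arm", "kwargs": {
  "plan": [
    [[-3, 0, -20, 0, -1], [-6, 0, -42, 0, -1], [-6, 0, -65, 0, -1], [-4, 0, -88, 0, -1], [0, 0, -111, 0, -1], [7, 0, -134, 0, -1], [15, 0, -156, 0, -1], [25, 0, -180, 0, -1]]
  ]
}}

```text
t: 10.77
eef_pos: [605.5, -169.4, 228.7]
tcp_rot: [-3.14, -0.001, 1.59]
ft_force: [0.1, 0.8, -0.1]
opening: 0.002
grip_force: 0.0
```

Request:
{"fn": "step_arm", "kwargs": {
  "plan": [
    [[0, 0, -7, 0, -1], [0, 0, -7, 0, -1], [0, 0, -7, 0, -1]]
  ]
}}

```text
t: 11.02
eef_pos: [605.6, -169.8, 234.5]
tcp_rot: [-3.14, -0.0, 1.591]
ft_force: [0.3, 0.5, -1.0]
opening: -0.0
grip_force: 0.0
```

```bash
cat > ring.py <<'E'
from h import *
def ring(n,im):
    h=cv2.cvtColor(im,cv2.COLOR_BGR2HSV);k=cv2.inRange(h,(20,100,90),(40,255,255))
    x0,y0,x1,y1=(295,110,355,165) if n=='scene' else (140,195,205,250)
    z=np.zeros_like(k);z[y0:y1,x0:x1]=k[y0:y1,x0:x1]
    cs,hi=cv2.findContours(z,cv2.RETR_CCOMP,cv2.CHAIN_APPROX_NONE)
    r=[]
    cn=max(cs,key=cv2.contourArea);m=cv2.moments(cn)
    return m['m10']/m['m00'],m['m01']/m['m00'],m['m00']
np.set_printoptions(precision=1,suppress=True)
print('predicted side shift for +28mm rise:',proj('side',(598,157,166))-proj('side',(598,158,138)))
import sys
for f in sys.argv[1:]:
    if f=='now': n='side';im=grab('side','dn%d'%int(env.state()['t']*100))
    else: n='side';im=cv2.imread('pics/'+f+'.png')
    print(f,n,np.array(ring(n,im)))
s=env.state();print(s['t'],s['eef_pos'],s['ft_force'])
E
python3 ring.py d1 d2 d4 now
```

```text
predicted side shift for +28mm rise: [-1.1 -7. ]
d1 side [172.7 223.7 259.5]
d2 side [172.4 223.7 252.5]
d4 side [172.6 223.7 255.5]
now side [171.8 220.4 273. ]
11.0667 [ 605.5 -169.8  233.9] [-0.5  0.  -0.7]
```

The mark rose about 3.3 px of the 7 px expected for flush. That fits the wing resting at the 0.040 notch. Third stroke, slowly toward the stop.

Request:
{"fn": "step_arm", "kwargs": {
  "plan": [
    [[0, 0, 15, 0, -1], [-11, 0, 37, 0, -1], [-19, 0, 58, 0, -1], [-25, 0, 81, 0, -1], [-28, 0, 95, 0, -1], [-28, 0, 98, 0, -1], [-28, 0, 98, 0, -1]]
  ]
}}

```text
t: 11.65
eef_pos: [605.8, -197.8, 135.9]
tcp_rot: [-3.139, -0.001, 1.59]
ft_force: [-2.5, 0.1, 4.7]
opening: 0.008
grip_force: 2.1
```

Request:
{"fn": "step_arm", "kwargs": {
  "plan": [
    [[0, 0, 3, 0, -1], [-1, 0, 6, 0, -1], [-1, 0, 9, 0, -1], [-1, 0, 12, 0, -1], [-1, 0, 12, 0, -1]]
  ]
}}

```text
t: 12.07
eef_pos: [606.2, -198.8, 126.0]
tcp_rot: [-3.141, 0.001, 1.591]
ft_force: [-2.7, -1.9, 5.7]
opening: 0.006
grip_force: 2.5
```

Request:
{"fn": "step_arm", "kwargs": {
  "plan": [
    [[0, 0, 3, 0, -1], [0, 0, 6, 0, -1], [0, 0, 9, 0, -1], [0, 0, 9, 0, -1], [0, 0, 9, 0, -1]]
  ]
}}

```text
t: 12.48
eef_pos: [606.6, -199.1, 117.5]
tcp_rot: [3.141, 0.001, 1.591]
ft_force: [-1.9, -2.7, 6.3]
opening: 0.005
grip_force: 3.1
```

```bash
python3 ring.py now
```

```text
predicted side shift for +28mm rise: [-1.1 -7. ]
now side [170.6 216.9 291.5]
12.5333 [ 606.6 -199.1  117.6] [-2.1 -3.4  5.5]
```

Request:
{"fn": "step_arm", "kwargs": {
  "plan": [
    [[0, 0, 2, 0, -1], [0, 0, 4, 0, -1], [0, 0, 4, 0, -1], [0, 0, 4, 0, -1]]
  ]
}}

```text
t: 12.87
eef_pos: [606.7, -199.2, 113.8]
tcp_rot: [3.141, 0.002, 1.591]
ft_force: [-3.0, -4.2, 7.9]
opening: 0.005
grip_force: 3.8
```

Request:
{"fn": "step_arm", "kwargs": {
  "plan": [
    [[0, 0, 2, 0, -1], [0, 0, 4, 0, -1], [0, 0, 4, 0, -1], [0, 0, 4, 0, -1]]
  ]
}}

```text
t: 13.2
eef_pos: [606.8, -199.4, 110.0]
tcp_rot: [3.14, 0.002, 1.591]
ft_force: [-3.6, -4.2, 8.9]
opening: 0.008
grip_force: 4.6
```

```bash
python3 ring.py now
```

```text
predicted side shift for +28mm rise: [-1.1 -7. ]
now side [170.6 216.9 290. ]
13.25 [ 606.7 -199.4  110. ] [-2.9 -4.6  9.6]
```

Request:
{"fn": "step_arm", "kwargs": {
  "plan": [
    [[0, 0, 2, 0, -1], [0, 0, 4, 0, -1], [0, 0, 4, 0, -1], [0, 0, 4, 0, -1]]
  ]
}}

```text
t: 13.58
eef_pos: [606.8, -199.4, 106.1]
tcp_rot: [3.14, 0.002, 1.591]
ft_force: [-3.5, -4.8, 10.9]
opening: 0.008
grip_force: 5.2
```

The mark has stopped rising (216.9 px at both readings) while the force climbs, so the wing is on its stop. A little more press, then check that the jack hasn't tilted.

Request:
{"fn": "step_arm", "kwargs": {
  "plan": [
    [[0, 0, 2, 0, -1], [0, 0, 4, 0, -1], [0, 0, 6, 0, -1], [0, 0, 6, 0, -1], [0, 0, 6, 0, -1]]
  ]
}}

```text
t: 14.0
eef_pos: [606.8, -199.5, 100.3]
tcp_rot: [3.14, 0.002, 1.591]
ft_force: [-3.7, -5.2, 12.5]
opening: 0.009
grip_force: 6.0
```

```bash
python3 ring.py now; python3 - <<'E'
from h import *
import glob
f=sorted(glob.glob('pics/dn*.png'),key=lambda x:int(x[7:-4]))
for p in['pics/d3.png','pics/d4.png']+f:
    im=cv2.imread(p);h=cv2.cvtColor(im,cv2.COLOR_BGR2HSV)
    k=(cv2.inRange(h,(0,150,60),(6,255,255))|cv2.inRange(h,(174,150,60),(179,255,255)));k[:,:172]=0;k[:,245:]=0;k[:170]=0;k[240:]=0
    n,l,st,ce=cv2.connectedComponentsWithStats(k);i=1+st[1:,4].argmax()
    g=((h[...,1]<60)&(h[...,2]<120)).astype(np.uint8);g[:,:170]=0;g[:,205:]=0;g[:178]=0;g[202:]=0
    ys,xs=np.nonzero(g);print(p,st[i],ce[i].round(2),'captop',xs.mean().round(2) if len(xs) else 0,ys.mean().round(2) if len(xs) else 0,len(xs))
E
```

```text
predicted side shift for +28mm rise: [-1.1 -7. ]
now side [170.6 216.9 291.5]
14.05 [ 606.8 -199.5  100.3] [-3.9 -4.8 11.6]
pics/d3.png [ 172  177   46   53 1056] [193.4  205.59] captop 183.79 189.21 68
pics/d4.png [ 172  177   45   53 1029] [193.31 205.33] captop 184.07 189.38 69
pics/dn1101.png [172 177  46  50 941] [194.13 204.07] captop 183.97 189.39 71
pics/dn1248.png [172 177  46  49 846] [195.   202.61] captop 183.08 188.82 66
pics/dn1320.png [172 177  46  49 849] [194.98 202.65] captop 183.08 188.82 66
pics/dn1400.png [172 176  46  50 841] [195.16 202.76] captop 183.08 188.82 66
```

```bash
python3 -c "
from cell import env
print(env.job_done())"
```

```text
the job is handed in; nothing more can be done
None
```

The wing is up against its stop and flush as far as the camera can tell, and I handed the job in at about 14 s with the hand still pressing the handle at about 12 N; I viewed 11 pictures, one over the limit of 10.

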